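Calibrate the colorimeter with its white standard

ROBOT

A 7-joint arm with a two-finger parallel gripper is mounted at the origin on the work surface. World frame = base frame: x ahead of the robot, y to its left, z up, the work surface at z = 0. Lengths are in mm, angles in rad, forces in N, time in s.
With the tool pointing down it reaches from about 425 to 875 mm from the base axis. Payload 4.7 kg.
Tool frame: the origin (TCP) lies at the very end of the fingers, on their centre line; the grasp point (between the pads) lies 19 mm behind it; z points along the fingers, y is the line along which they close (so a half turn about z gives the same grasp; the last joint's range is limited). The gripper opens to 85 mm and grips with 20 to 120 N. Pads are 22 mm wide; open, the fingers measure 114 mm over their backs; the gripper's body (76 mm by 85 mm) begins 54 mm behind the grasp point. The pads swing forward as they close: fully open they stand 13 mm farther back than shut.
Start: joints at [0.014, 0.321, -0.07, 1.45, 0.023, 1.371, -0.057], TCP at [650.019, -0.025, 231.349] pointing down, gripper open.
Joint ranges: [-2.86, 2.86], [-0.3, 2.09], [-1.38, 1.24], [0.06, 2.45], [-1.56, 4.7], [0.09, 2.05], [-2.69, 2.69]. Speed limits (rad/s): [2.57, 2.57, 3.14, 3.14, 3.14, 3.14, 3.14].

INTERFACE

Orientations are given as a 3x3 rotation matrix whose columns are the frame's x, y, z axes.
In Python, from bench import * gives the robot as it stands.
- The arm moves only by the tool send_rows, never from a script. Its argument "commands" is a list that holds one entry, the list of rows, each a list of 7 numbers: the shift along the tool's x, y, z in mm, then the turn, a rotation vector about the tool's x, y, z in degrees, then the finger opening in mm, from 0 to 85.4. In form: [[[dx, dy, dz, rx, ry, rz, claw], ...]]. A call has 1 to 12 rows; each row is the pose to reach, as a shift and turn from the pose commanded when the call began, along the tool's axes at that moment; what a row does not reach only later rows make up. A row lasts 1/10 s, in which the tool goes at most 50 mm and 8.59 degrees, less where a joint would pass 70% of its speed; a pose out of reach is approached as far as the arm can. A call with a gripper value outside its range is refused whole. The fingers move at their own pace and stop on an object; "newtons" is the grip in N (left out, the last holds). Time passes only in rows, so rows that repeat a pose let the fingers close. It gives the time, the measured TCP pose, the force, the opening and the grip force at its end, in the units of the state.
- get_obs(): the state, without advancing time (a new reading comes with each control period).
- grab_frame(name): name is "scene" or "side" or "wrist"; returns a dict with "img" (420x560x3 uint8, blue, green, red), "K" (3x3 intrinsics, pixels), "world_to_cam" (4x4, takes a point from world to camera coordinates). Camera axes: x right, y down, z forward; pixel columns grow to the right and rows downward; lengths in mm; the calibration is good to about 2 mm. A picture is of the moment at which its call begins. There is no depth.
- sign_off(): hands the job in; it is judged then, once.
The state is a dict: "time_s": time; "joint_positions": joint angles; "qd": joint speeds; "tau": joint torques, N m; "eef_pos": TCP position; "tcp_rot": TCP orientation; "wrist_force": force on the tool from outside, world axes, zero at the start; "wrist_torque": the same for the moment, N m; "finger_gap": finger opening in mm; "grip_force": force on a finger pad.
Only numpy, scipy, OpenCV 4.12 (cv2) and the standard library are available. Lean on these libraries where they do the work, as an engineer would, in place of code of your own. Each camera call takes 0.05 s, during which the arm holds its last target. There are 200 camera calls.

TASK

Calibrate the colorimeter: with your fingertips push the white standard across the instrument's top plate until it drops into the round recess of the measuring port and lies flat on its floor, without ever picking it up or tipping it on edge. Then press the green key down all the way and let it come back up. Leave the black standard, the glass cup and everything else on the bench where they are.

Things in the scene. Friction and masses are not known exactly. Their poses are not given: they have to be found in the camera images.
- colorimeter: Benchtop colorimeter, fixed to the bench: white housing with a flat, smooth, level grey metal top plate 300 x 400 mm (its own x by y), 150 mm above the bench; a sloped display front reaches 70 mm farther out on its -x side, below the top plate. Origin: centre of the underside of the 300 x 400 mm housing, on the bench. Own +x points to the back of the instrument (away from its display), z up. The instrument's place and yaw (within about 15 degrees) differ every time.
- port (a point): Centre of the mouth of the port recess, level with the top plate, 30 mm towards +x of the instrument's centre. The recess is a round blind pocket, 92 mm in diameter and 6 mm deep, with an upright wall, a thin bright line round its mouth and a flat black floor with a window in it. Axes as the colorimeter.
- white_standard: White calibration standard, loose on the top plate to the left or the right (own +y or -y side) of the port: a plain flat disc 88 mm in diameter, 10 mm thick, about 150 g, white tile in a thin aluminium ring. Origin: centre of its underside, z up. It slides easily. Seated in the recess, its underside is 6 mm below the top plate and its top stands 4 mm above it.
- black_standard: Black standard, same disc in black (88 mm by 10 mm), loose on the top plate on the other side of the port. Origin: centre of its underside. To be left alone.
- read_key (a joint): Travel of the green key, m: 0 up, 0.005 fully down (about 4 N); it springs back when released.
- read_key_top (a point): Centre of the top of the green round key (28 mm in diameter), which moves with it; 17 mm above the top plate when up. The key sits in a grey round collar 44 mm in diameter and 12 mm high near the front edge of the top plate, 90 mm towards -x and 50 mm towards -y of the instrument's centre. It is pressed straight down.
- sample_cup: Clear glass sample cup, 60 mm in diameter and 40 mm high, loose on the front left corner of the top plate (about 100 mm towards -x and 140 mm towards +y of the instrument's centre). Origin: centre of its underside. To be left alone.
- bottle_0: White sample bottle with blue cap, 52 mm in diameter, 98 mm high, loose on the bench left of the instrument. Origin: centre of its underside. To be left alone.
- bottle_1: As bottle_0, another one on the left.
- bottle_2: As bottle_0, on the bench right of the instrument.
- tape_roll: Yellow roll of tape lying flat on the bench at the left, 90 mm across, 24 mm high. Origin: centre of its underside. To be left alone.
- amber_jar: Amber glass jar with red lid, 68 mm in diameter, 120 mm high, loose on the bench right of the instrument. Origin: centre of its underside. To be left alone.

How it is judged:
By the outcome, as a careful person would: the job done as asked, in the order asked, and still so for the second after the job is handed in, with the robot touching nothing.
It also fails if it takes over 45 s, if anything falls off the work surface, if the arm or the gripper's body presses on something with over 40 N, if the wrist force passes 120 N, or if a joint passes its speed limit or range.

## Working session

There is one attempt and no reset: what is moved stays moved. The work goes in short steps, Python scripts to look and compute and a tool call to move; the robot and the scene stay as the last step left them, time stands still between calls to the robot, and variables do not carry over. Pictures are saved under pics/ and viewed, at most 10 in all, crops included, and the job is handed in when it is done.

Besides the shell and the picture viewer there is one more tool, called as name(argument=value, ...) on one line, values as JSON. send_rows: Moves the arm, as the interface text tells. Its arguments: {"type":"object","properties":{"commands":{"type":"array","items":{"type":"array","items":{"type":"array","items":{"type":"number"}}}},"newtons":{"type":"number"}},"required":["commands"]}

```bash
mkdir -p pics; python3 - <<'E'
from bench import *
import cv2,numpy as np
a=[]
for n in("scene","side","wrist"):
    f=grab_frame(n); cv2.imwrite(f"pics/{n}0.png",f["img"]); np.savez(f"pics/{n}0.npz",**f)
    C=np.linalg.inv(f["world_to_cam"]);print(n,C.round(2).tolist(),f["K"].tolist())
    a.append(f["img"])
o=get_obs();print(o["time_s"],o["eef_pos"],o["tcp_rot"],o["finger_gap"])
cv2.imwrite("pics/all.png",cv2.resize(np.vstack([np.hstack(a[:2]),np.hstack([a[2],a[2]*0])]),(800,600)))
E
```

```text
scene [[-0.18, 0.7, -0.69, 1353.15], [0.98, 0.12, -0.14, 153.94], [-0.02, -0.71, -0.71, 987.61], [0.0, 0.0, 0.0, 1.0]] [[388.7889133723503, 0.0, 275.7232339208718], [0.0, 388.7889133723503, 203.38512198185344], [0.0, 0.0, 1.0]]
side [[-0.89, -0.32, 0.32, 69.14], [-0.46, 0.66, -0.6, 812.48], [-0.02, -0.68, -0.73, 1124.38], [0.0, 0.0, 0.0, 1.0]] [[438.3076988724867, 0.0, 280.672802773484], [0.0, 438.3076988724867, 198.9174352920818], [0.0, 0.0, 1.0]]
wrist [[1.0, 0.0, -0.0, 649.4], [0.0, -0.97, -0.26, 66.99], [-0.0, 0.26, -0.97, 371.55], [0.0, 0.0, 0.0, 1.0]] [[310.2615434949634, 0.0, 278.73689073357957], [0.0, 310.2615434949634, 206.908662557235], [0.0, 0.0, 1.0]]
0.15 [ 6.49614779e+02 -5.43483522e-02  2.30513080e+02] [[-1.70529981e-05  9.99999047e-01 -1.38040864e-03]
 [ 9.99999997e-01  1.69450657e-05 -7.82003757e-05]
 [-7.81769101e-05 -1.38040997e-03 -9.99999044e-01]] 85.3667706536085
```

View pics/all.png

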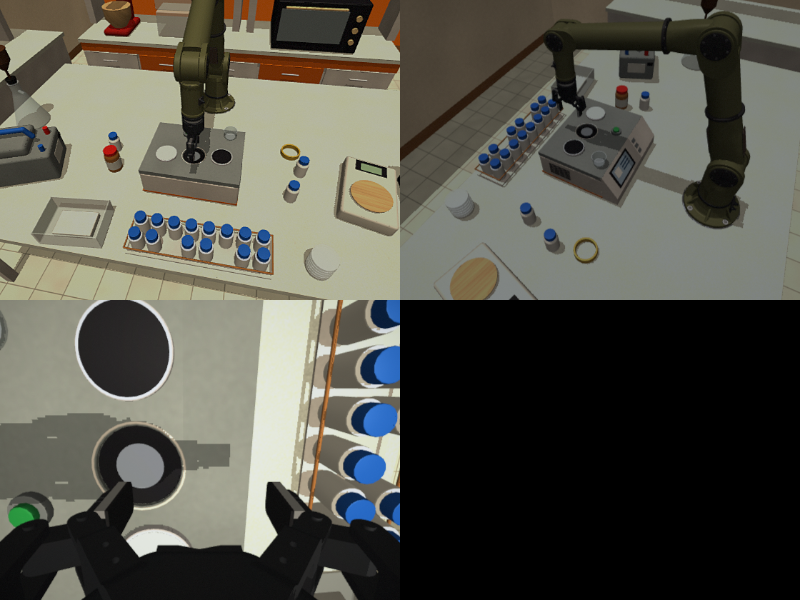

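The wrist view shows the black standard at native ~(173,68), the port at ~(195,230) and the green key at ~(33,300). The white standard is on the -y side, partly hidden by the gripper, at ~(232,214) in scene and ~(273,159) in side. Next I'll measure them.

```bash
cat > h.py <<'E'
import cv2,numpy as np
def ray(f,u,v):
    C=np.linalg.inv(f["world_to_cam"]); d=C[:3,:3]@np.linalg.inv(f["K"])@[u,v,1.]
    return C[:3,3],d/np.linalg.norm(d)
def plane(f,uv,z):
    o,d=ray(f,*uv); return o+d*(z-o[2])/d[2]
def tri(*fu):
    A=np.zeros((3,3));b=np.zeros(3);R=[]
    for f,uv in fu:
        o,d=ray(f,*uv);P=np.eye(3)-np.outer(d,d);A+=P;b+=P@o;R.append((o,P))
    p=np.linalg.solve(A,b);return p,[np.linalg.norm(P@(p-o)) for o,P in R]
def circ(f,c,z):
    "contour pixels onto plane, least squares circle"
    p=np.array([plane(f,q,z)[:2] for q in c.reshape(-1,2)])
    s=np.linalg.lstsq(np.c_[2*p,np.ones(len(p))],(p**2).sum(1),rcond=None)[0]
    return s[:2],np.sqrt(s[2]+s[:2]@s[:2])
def blobs(mask,amin=60):
    cs,_=cv2.findContours(mask.astype(np.uint8)*255,cv2.RETR_LIST,cv2.CHAIN_APPROX_NONE)
    return [c for c in cs if cv2.contourArea(c)>amin and len(c)>8]
E
python3 - <<'E'
from h import *
for n in("scene","side","wrist"):
    f=dict(np.load(f"pics/{n}0.npz"));im=f["img"];h=cv2.cvtColor(im,cv2.COLOR_BGR2HSV);g=im.max(2)
    for nm,m,z in(("white",(h[...,2]>(200 if n!="side" else 150))&(h[...,1]<60),160),("dark",g<70,150),("green",(h[...,0]>45)&(h[...,0]<85)&(h[...,1]>120)&(h[...,2]>60),167)):
        for c in blobs(m,40):
            (u,v),ax,an=cv2.fitEllipse(c)
            p=plane(f,(u,v),z)
            if 400<p[0]<900 and -300<p[1]<300:
                q,r=circ(f,c,z)
                if r<75: print(n,nm,round(u,1),round(v,1),np.round(ax,1),"fill",round(cv2.contourArea(c)/(np.pi/4*ax[0]*ax[1]),2),q.round(1),round(r,1))
a=[]
for n,(x,y) in(("scene",(180,140)),("side",(180,110))):
    a.append(cv2.resize(cv2.imread(f"pics/{n}0.png")[y:y+160,x:x+190],None,fx=2.1,fy=2.1,interpolation=cv2.INTER_CUBIC))
cv2.imwrite("pics/crop.png",np.hstack(a))
E
```

```text
scene dark 275.3 218.3 [ 9.  13.6] fill 0.89 [591.4  -5. ] 20.0
scene dark 309.9 218.8 [19.1 26.4] fill 1.0 [575.1  97.6] 38.3
scene dark 266.0 197.2 [ 5.2 11.4] fill 0.87 [506.8 -47.6] 16.0
side dark 234.1 234.5 [ 3.1 28.2] fill 0.81 [555.8 199.4] 22.0
side dark 282.3 229.2 [14.3 19.4] fill 0.47 [438.5 119.9] 24.3
side dark 155.5 224.6 [ 6.6 15.8] fill 0.78 [777.6 268.3] 20.5
side dark 131.6 209.0 [10.3 11.8] fill 0.43 [876.5 251.4] 16.1
side dark 167.6 209.8 [ 5.9 15.8] fill 0.78 [781.6 202. ] 21.6
side dark 242.8 205.3 [18.9 25.9] fill 1.0 [587.5  89.9] 38.4
side dark 179.5 198.2 [ 7.1 13.4] fill 0.7 [776.9 152. ] 18.8
side dark 169.3 191.0 [ 8.1 15.6] fill 0.48 [824.1 137.5] 19.7
side dark 190.0 189.5 [ 6.9 17.9] fill 0.63 [772.8 108.7] 25.2
side dark 261.0 183.8 [11.2 16.2] fill 0.99 [581.9 -13.3] 25.0
side dark 181.3 177.1 [10.8 15.9] fill 0.37 [825.3  72.5] 22.6
side dark 201.0 174.6 [ 5.9 12.7] fill 0.76 [778.5  33.4] 19.9
side dark 210.5 167.1 [ 6.4 19.2] fill 0.58 [781.9  -3.2] 33.0
side dark 201.9 155.4 [ 9.4 14.9] fill 0.4 [825.2 -43.9] 21.7
side dark 310.1 140.1 [18.  25
[... 1580 characters left out ...]
wrist white 443.9 10.8 [ 5.3 29. ] fill 0.8 [747.6 131.6] 4.5
wrist white 173.0 66.6 [130.3 145.8] fill 0.09 [582.5  98.8] 41.7
wrist dark 476.8 293.4 [ 8.9 25.7] fill 0.85 [808.6 -65.2] 8.4
wrist dark 541.8 290.9 [17.9 30.3] fill 0.86 [859.5 -62.8] 10.7
wrist dark 487.7 235.5 [11.4 26.4] fill 0.86 [808.4 -15.5] 8.1
wrist dark 185.2 246.1 [ 63.5 125.3] fill 0.65 [572.  -31.5] 35.7
wrist dark 501.8 172.1 [16.5 31.1] fill 0.79 [810.   32.5] 8.9
wrist dark 520.2 95.7 [30.1 44.9] fill 0.64 [814.   84.8] 12.0
wrist dark 535.7 20.8 [30.9 44.6] fill 0.76 [814.  130.1] 11.4
wrist dark 172.7 66.8 [122.7 137.9] fill 1.0 [579.1 100.4] 41.3
wrist green 31.5 300.8 [26.3 44.5] fill 0.94 [465.3 -61.8] 13.8
```

View pics/crop.png

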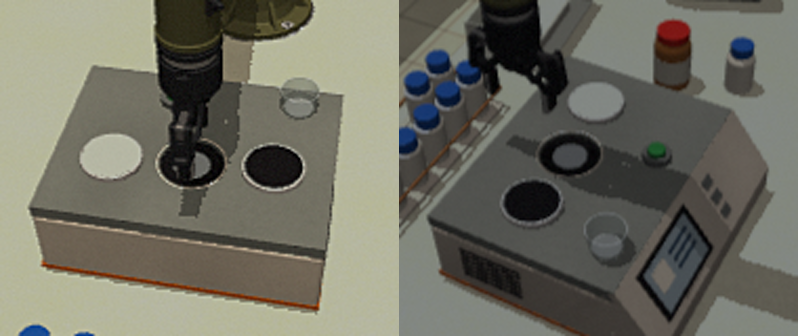

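The crops show the white standard unobstructed at scene px ~(233,214) and side px ~(273,158). The port and the key, at side ~(303,182), are clear too. I'll segment each in its own ROI.

```bash
python3 - <<'E'
from h import *
F={n:dict(np.load(f"pics/{n}0.npz")) for n in("scene","side","wrist")}
C={}
for n,(x0,y0,x1,y1) in(("scene",(205,190,262,240)),("side",(250,142,297,175))):
    f=F[n];g=cv2.cvtColor(f["img"],cv2.COLOR_BGR2GRAY)[y0:y1,x0:x1]
    t,m=cv2.threshold(g,0,255,cv2.THRESH_OTSU)
    c=max(blobs(m>0),key=cv2.contourArea)+np.array([x0,y0],np.int32)
    q,r=circ(f,c,160);(u,v),ax,_=cv2.fitEllipse(c);C[n]=(u,v);print(n,"white",t,u,v,q,r)
print(tri(*[(F[n],C[n]) for n in C]))
f=F["side"];h=cv2.cvtColor(f["img"],cv2.COLOR_BGR2HSV)
m=(h[...,0]>40)&(h[...,0]<90)&(h[...,1]>90);m[:,:290]=0;m[:,320:]=0;m[:170]=0;m[195:]=0
c=max(blobs(m,10),key=cv2.contourArea);(u,v),_,_=cv2.fitEllipse(c);print("green side",u,v,circ(f,c,167))
# wrist: port ring
f=F["wrist"];g=cv2.cvtColor(f["img"],cv2.COLOR_BGR2GRAY)
hh=cv2.cvtColor(f["img"],cv2.COLOR_BGR2HSV)
mw=(hh[...,2]>200)&(hh[...,1]<60);mw[:165]=0;mw[300:]=0;mw[:,:120]=0;mw[:,270:]=0
ys,xs=np.where(mw);P=np.c_[xs,ys]
for z in(150,):
    q,r=circ(f,P,z);print("port wrist",q,r,len(P))
# side port ring: bright ring pixels
s=F["side"]
mg=(h[...,0]>45)
gw=cv2.cvtColor(f["img"],cv2.COLOR_BGR2HSV);m=(gw[...,0]>45)&(gw[...,0]<85)&(gw[...,1]>120)&(gw[...,2]>60)
c=max(blobs(m),key=cv2.contourArea);uw=cv2.fitEllipse(c)[0]
print("key tri",tri((s,(u,v)),(f,uw)))
p=q
k=circ(f,c,167)[0];d=k-p;print("yaw",np.degrees(np.arctan2(d[1],d[0])-np.arctan2(-50,-120)),np.linalg.norm(d))
E
```

```text
scene white 142.0 232.3289794921875 213.93258666992188 [ 602.716368   -128.74136969] 41.96112977350034
side white 98.0 273.3029479980469 157.58253479003906 [ 599.07749788 -129.60788112] 42.5241777895683
(array([ 600.31667757, -130.439152  ,  157.06738287]), [np.float64(0.966400849042114), np.float64(0.9664008490421763)])
green side 302.2822570800781 181.0805206298828 (array([463.71652884, -65.20736308]), np.float64(13.31386814258131))
port wrist [584.80549044 -14.99161639] 48.72427699914257 351
key tri (array([463.59369329, -63.08049252, 166.82255096]), [np.float64(1.6113031314917874), np.float64(1.6113031314919204)])
yaw -1.2263143732906396 128.35226360707927
```

send_rows(commands=[[[-30,-15,0,0,0,0,50],[-70,-35,0,0,0,0,50],[-100,-50,0,0,0,0,50],[-100,-50,0,0,0,0,50],[-100,-50,0,0,0,0,50],[-100,-50,0,0,0,0,50]]])

```text
time_s: 0.75
eef_pos: [600.4, -98.4, 231.2]
tcp_rot: [[-0.002, 1.0, 0.0], [1.0, 0.002, 0.001], [0.001, 0.0, -1.0]]
wrist_force: [-1.0, 0.2, -0.8]
finger_gap: 50.0
grip_force: 0.0
```

```bash
python3 - <<'E'
from bench import *
from h import *
f=grab_frame("wrist");cv2.imwrite("pics/w1.png",f["img"]);np.savez("pics/wrist1.npz",**f)
E
```

```text
(no output)
```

View pics/w1.png

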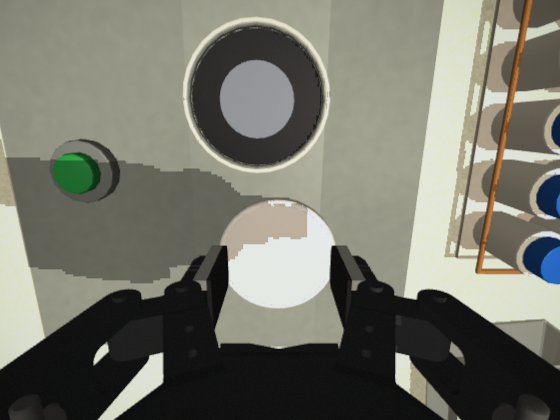

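Wrist view shows the port ring clearly at ~(256,95), the white standard at ~(278,253) between the fingertips, and the key at ~(75,173).

```bash
cat >> h.py <<'E'
def big(m,x0,y0,x1,y1):
    k=np.zeros(m.shape,bool);k[y0:y1,x0:x1]=m[y0:y1,x0:x1]
    return cv2.convexHull(max(blobs(k),key=cv2.contourArea))
def rimfit(m,x0,y0,x1,y1):
    k=np.zeros(m.shape,bool);k[y0:y1,x0:x1]=m[y0:y1,x0:x1];return max(blobs(k),key=cv2.contourArea)
E
python3 - <<'E'
from h import *
f=dict(np.load("pics/wrist1.npz"));f0=dict(np.load("pics/wrist0.npz"));s=dict(np.load("pics/side0.npz"))
h=cv2.cvtColor(f["img"],cv2.COLOR_BGR2HSV);V=h[...,2].astype(int)
c=rimfit(V<100,180,15,335,180);q,r=circ(f,c,150);e=cv2.fitEllipse(c);print("port inner",e,q,r)
c=rimfit((V>205)&(h[...,1]<70),175,10,335,180);q2,r2=circ(f,c,150);print("port ring outer",q2,r2,cv2.fitEllipse(c)[0])
w=(V>175);c=rimfit(w,218,195,338,312).reshape(-1,2)
c=c[(c[:,0]>228)&(c[:,0]<330)];qw,rw=circ(f,c,160);print("white",qw,rw,c.min(0),c.max(0))
h0=cv2.cvtColor(f0["img"],cv2.COLOR_BGR2HSV)
gr=lambda h:(h[...,0]>45)&(h[...,0]<85)&(h[...,1]>120)&(h[...,2]>60)
c1=rimfit(gr(h),0,0,560,420);c0=rimfit(gr(h0),0,0,560,420)
k,rk=circ(f,c1,167);print("key",k,rk,circ(f0,c0,167))
print("key tri",tri((f,cv2.fitEllipse(c1)[0]),(s,(302.3,181.1))))
d=k-q2;print("yaw",np.degrees(np.arctan2(d[1],d[0])-np.arctan2(-50,-120)),np.linalg.norm(d))
# port height: ring ellipse centre in wrist0 by bright ring pixels
mw=(h0[...,2]>200)&(h0[...,1]<60);k0=np.zeros_like(mw);k0[170:300,125:265]=mw[170:300,125:265]
ys,xs=np.where(k0);e0=cv2.fitEllipse(np.c_[xs,ys].astype(np.float32));print(e0,tri((f,cv2.fitEllipse(c)[0]),(f0,e0[0])))
E
```

```text
port inner ((256.1280212402344, 95.15751647949219), (132.7962188720703, 140.5723114013672), 171.478271484375) [584.61433404 -15.78277009] 45.027064787286186
port ring outer [584.47638907 -15.88432062] 49.472935143677724 (255.9035186767578, 94.49382781982422)
white [ 599.56965702 -127.28237795] 42.09813402015897 [229 200] [329 308]
key [463.44447199 -63.73697202] 13.43105458462931 (array([465.29709802, -61.81092558]), np.float64(13.848857943020379))
key tri (array([463.46339599, -63.85326642, 167.66755205]), [np.float64(0.4818970515492732), np.float64(0.4818970515492883)])
yaw -1.0474017273102008 130.14838146086865
((192.78160095214844, 230.37295532226562), (119.7634506225586, 133.5712127685547), 119.66845703125) (array([612.99130046,  -5.26754716, 312.1193798 ]), [np.float64(50.144507187795234), np.float64(50.144507187795256)])
```

send_rows(commands=[[[-40,4,0,0,0,-4,50],[-80,8,0,0,0,-8,50],[-90,8,20,0,0,-8,50],[-90,8,50,0,0,-8,50],[-90,8,70,0,0,-8,50],[-90,8,73,0,0,-8,50],[-90,8,75,0,0,-8,50],[-90,8,75,0,0,-8,50]]])

```text
time_s: 1.6
eef_pos: [609.0, -189.4, 157.4]
tcp_rot: [[-0.14, 0.99, 0.002], [0.99, 0.14, -0.0], [-0.001, 0.002, -1.0]]
wrist_force: [0.1, -0.4, 0.0]
finger_gap: 50.0
grip_force: 0.0
```

send_rows(commands=[[[0,0,1,0,0,0,50],[0,0,2,0,0,0,50],[0,0,3,0,0,0,50],[0,0,3,0,0,0,50]]])

```text
time_s: 2.0
eef_pos: [608.0, -190.1, 153.5]
tcp_rot: [[-0.139, 0.99, 0.0], [0.99, 0.139, -0.0], [-0.0, 0.0, -1.0]]
wrist_force: [-0.2, 0.2, -1.1]
finger_gap: 50.1
grip_force: 0.0
```

```bash
python3 - <<'E'
from bench import *
from h import *
f=grab_frame("side");g=grab_frame("wrist")
a=cv2.resize(f["img"][115:205,220:325],(480,411),interpolation=cv2.INTER_CUBIC)
b=cv2.resize(g["img"],(320,240))
cv2.imwrite("pics/s2.png",np.hstack([a,np.vstack([b,np.zeros((171,320,3),np.uint8)])]))
o=get_obs();print(o["eef_pos"],o["wrist_force"])
E
```

```text
[ 608.03886545 -190.08965847  153.450189  ] [1.06020917 0.00592807 0.39556973]
```

View pics/s2.png

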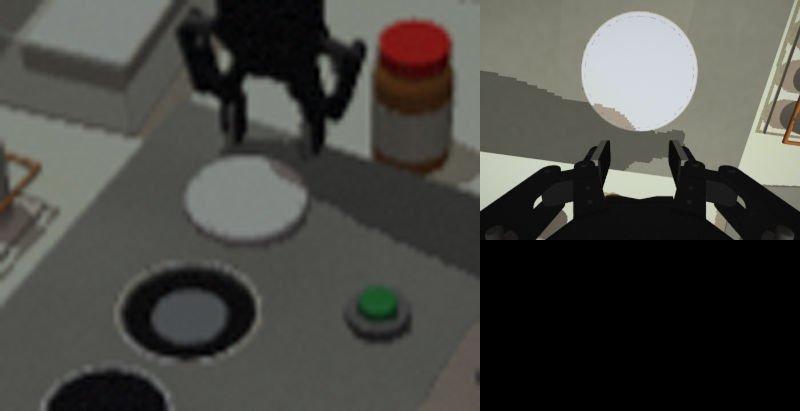

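The fingers stand centred behind the disc and clear of it, still slightly above the plate. Next I lower until they touch the plate.

send_rows(commands=[[[0,0,1,0,0,0,50],[0,0,2,0,0,0,50],[0,0,3,0,0,0,50],[0,0,3,0,0,0,50]]])

```text
time_s: 2.5
eef_pos: [607.9, -190.0, 150.1]
tcp_rot: [[-0.139, 0.99, -0.0], [0.99, 0.139, 0.0], [0.0, -0.0, -1.0]]
wrist_force: [0.7, -0.7, 0.1]
finger_gap: 50.0
grip_force: 0.0
```

send_rows(commands=[[[0,0,1,0,0,0,50],[0,0,2,0,0,0,50],[0,0,2,0,0,0,50]]])

```text
time_s: 2.8
eef_pos: [607.9, -190.0, 148.1]
tcp_rot: [[-0.139, 0.99, -0.0], [0.99, 0.139, 0.0], [0.0, -0.0, -1.0]]
wrist_force: [0.2, 0.1, -0.0]
finger_gap: 50.0
grip_force: 0.0
```

send_rows(commands=[[[0,0,1,0,0,0,50],[0,0,2,0,0,0,50],[0,0,2,0,0,0,50]]])

```text
time_s: 3.1
eef_pos: [608.1, -190.1, 147.1]
tcp_rot: [[-0.139, 0.99, 0.001], [0.99, 0.139, -0.0], [-0.0, 0.001, -1.0]]
wrist_force: [-1.3, 0.5, 4.8]
finger_gap: 49.8
grip_force: 2.1
```

send_rows(commands=[[[0,0,-3.5,0,0,0,50],[5,0,-3.5,0,0,0,50],[10,0,-3.5,0,0,0,50],[14,0,-3.5,0,0,0,50],[19,0,-3.5,0,0,0,50],[25,0,-3.5,0,0,0,50],[32,0,-3.5,0,0,0,50],[39,0,-3.5,0,0,0,50],[46,0.5,-3.5,0,0,0,50],[53,0.5,-3.5,0,0,0,50],[60,0.5,-3.5,0,0,0,50],[65,0.5,-3.5,0,0,0,50]]])

```text
time_s: 4.3
eef_pos: [599.4, -124.7, 149.9]
tcp_rot: [[-0.14, 0.99, 0.0], [0.99, 0.14, 0.0], [0.0, 0.0, -1.0]]
wrist_force: [0.4, -0.9, -0.4]
finger_gap: 50.0
grip_force: 0.4
```

send_rows(commands=[[[5,0,0,0,0,0,50],[10,0,0,0,0,0,50],[15,0,0,0,0,0,50],[20,0,0,0,0,0,50],[25,0,0,0,0,0,50],[30,0,0,0,0,0,50],[33,0,0,0,0,0,50],[35,0,0,0,0,0,50],[35,0,0,0,0,0,50]]])

```text
time_s: 5.2
eef_pos: [594.6, -90.5, 149.9]
tcp_rot: [[-0.14, 0.99, 0.0], [0.99, 0.14, 0.0], [0.0, 0.0, -1.0]]
wrist_force: [-0.1, -0.3, 0.3]
finger_gap: 49.7
grip_force: 0.1
```

```bash
python3 - <<'E'
from bench import *
from h import *
f=grab_frame("wrist");cv2.imwrite("pics/w3.png",f["img"]);np.savez("pics/wrist3.npz",**f)
o=get_obs();print(o["time_s"],o["eef_pos"],o["wrist_force"])
E
```

```text
5.25 [594.61633352 -90.65115055 149.84597989] [0.20038638 0.5504512  0.41667351]
```

View pics/w3.png

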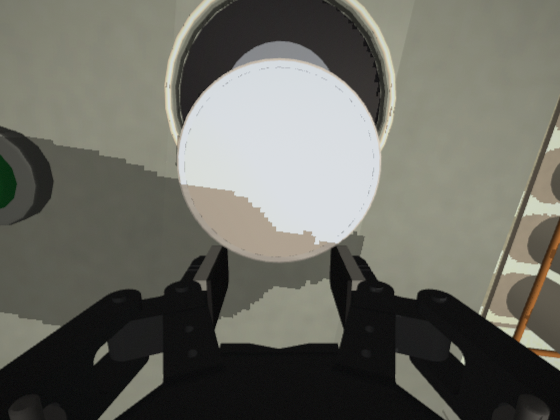

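The disc, centred at ~(279,160), half covers the port mouth at ~(280,90) and is well aligned with it laterally. I'll measure the remaining gap.

```bash
python3 - <<'E'
from h import *
f=dict(np.load("pics/wrist3.npz"));V=f["img"].max(2).astype(int)
c=rimfit(V>150,178,50,385,265).reshape(-1,2)
h=cv2.cvtColor(f["img"],cv2.COLOR_BGR2HSV)
up=c[(c[:,1]<150)&(c[:,1]>58)];e=cv2.fitEllipse(cv2.convexHull(c));print(e)
T=np.array([594.6,-90.6]);x=np.array([-.14,.99]);y=np.array([.99,.14])
# disc: edges along rows/cols
pts=np.array([[280,58],[279,262],[178,161],[381,160]]);q,r=circ(f,pts,160);print("disc",q,r,(q-T)@x,(q-T)@y)
d=np.array([584.5,-15.9])-T;print("port",d@x,d@y)
p=np.array([[165,88],[396,88],[190,18],[372,18],[176,140]]);q,r=circ(f,p,150);print("port now",q,r,(q-T)@x,(q-T)@y)
E
```

```text
((280.2012939453125, 159.55506896972656), (203.4011688232422, 207.36805725097656), 102.98883056640625)
disc [587.99379545 -42.72549254] 42.94214129501403 48.32063101964479 0.1622885361249864
port 75.36699999999999 0.4589999999999783
port now [584.81511576 -16.01902055] 49.445957496802194 75.20505345118555 0.7543017240807153
```

send_rows(commands=[[[4,0.5,0,0,0,0,50],[8,0.5,0,0,0,0,50],[12,0.5,0,0,0,0,50],[15,0.5,0,0,0,0,50],[18,0.5,0,0,0,0,50],[20,0.5,0,0,0,0,50],[22,0.5,0,0,0,0,50],[24,0.5,0,0,0,0,50],[25,0.5,0,0,0,0,50],[26,0.5,0,0,0,0,50],[26,0.5,0,0,0,0,50]]])

```text
time_s: 6.35
eef_pos: [591.3, -64.7, 149.7]
tcp_rot: [[-0.139, 0.99, -0.0], [0.99, 0.139, 0.0], [0.0, -0.0, -1.0]]
wrist_force: [0.2, -0.5, 0.0]
finger_gap: 49.8
grip_force: 0.0
```

```bash
python3 - <<'E'
from bench import *
from h import *
f=grab_frame("wrist");s=grab_frame("side")
a=cv2.resize(f["img"],(400,300));b=cv2.resize(s["img"][130:220,220:340],(400,300),interpolation=cv2.INTER_CUBIC)
cv2.imwrite("pics/w4.png",np.hstack([a,b]));np.savez("pics/wrist4.npz",**f)
E
```

```text
(no output)
```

View pics/w4.png

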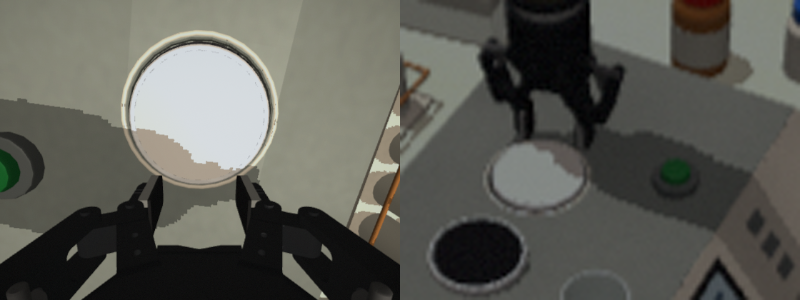

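The disc appears to sit inside the ring. I back off, rise, close the fingers and check from two wrist positions.

send_rows(commands=[[[-10,0,0,0,0,0,50],[-20,0,0,0,0,0,50],[-22,0,-20,0,0,0,50],[-22,0,-50,0,0,0,20],[-22,0,-80,0,0,0,0],[-22,0,-80,0,0,0,0],[-22,0,-80,0,0,0,0]]])

```text
time_s: 7.15
eef_pos: [594.9, -88.1, 230.6]
tcp_rot: [[-0.138, 0.99, 0.002], [0.99, 0.138, -0.001], [-0.001, 0.002, -1.0]]
wrist_force: [0.9, -0.2, 0.2]
finger_gap: 0.0
grip_force: 0.0
```

```bash
python3 - <<'E'
from bench import *
from h import *
f=grab_frame("wrist");np.savez("pics/wrist5.npz",**f);cv2.imwrite("pics/w5.png",f["img"])
s=grab_frame("side");np.savez("pics/side5.npz",**s);s=grab_frame("scene");np.savez("pics/scene5.npz",**s)
o=get_obs();print(o["eef_pos"],o["tcp_rot"].round(3).tolist(),o["finger_gap"])
E
```

```text
[593.75068278 -87.35548302 228.33221373] [[-0.139, 0.99, -0.002], [0.99, 0.139, 0.0], [0.0, -0.002, -1.0]] -0.08835721378927666
```

View pics/w5.png

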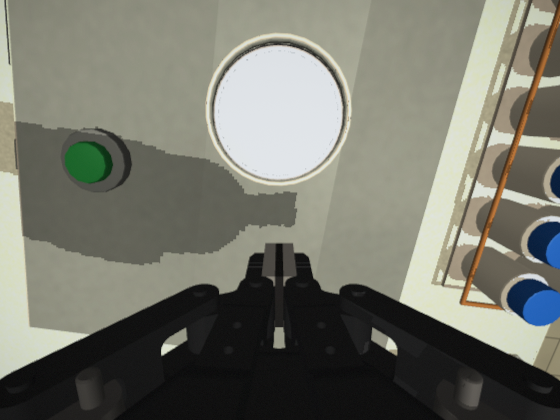

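send_rows(commands=[[[10,-30,0,0,0,0,0],[25,-70,0,0,0,0,0],[35,-110,0,0,0,0,0],[41.5,-126,10,0,0,0,0],[41.5,-126,30,0,0,0,0],[41.5,-126,48,0,0,0,0],[41.5,-126,52,0,0,0,0],[41.5,-126,52,0,0,0,0]]])

```text
time_s: 8.1
eef_pos: [463.2, -63.4, 176.7]
tcp_rot: [[-0.139, 0.99, -0.003], [0.99, 0.139, 0.0], [0.001, -0.003, -1.0]]
wrist_force: [0.3, -0.4, -0.1]
finger_gap: -0.0
grip_force: 0.0
```

```bash
python3 - <<'E'
from bench import *
from h import *
w=grab_frame("wrist");s=grab_frame("side")
a=cv2.resize(w["img"],(400,300));b=cv2.resize(s["img"][140:215,250:350],(400,300),interpolation=cv2.INTER_CUBIC)
cv2.imwrite("pics/w6.png",np.hstack([a,b]))
o=get_obs();print(o["eef_pos"],o["wrist_force"])
f=dict(np.load("pics/wrist5.npz"));V=f["img"].max(2).astype(int)
c=rimfit(V>200,213,42,346,183);
for z in(154,160): print("disc",z,circ(f,c,z))
h=cv2.cvtColor(f["img"],cv2.COLOR_BGR2HSV)
c=rimfit(V>185,200,25,360,192);print("ring",circ(f,c,150),cv2.boundingRect(c))
for n,(x0,y0,x1,y1) in(("scene",(243,195,300,245)),("side",(233,165,288,202))):
    g=dict(np.load(f"pics/{n}5.npz"));G=cv2.cvtColor(g["img"],cv2.COLOR_BGR2GRAY);t,_=cv2.threshold(G[y0:y1,x0:x1],0,255,cv2.THRESH_OTSU)
    c=rimfit(G>t,x0,y0,x1,y1);print(n,circ(g,c,154),cv2.boundingRect(c))
E
```

```text
[464.35689897 -63.44326902 178.20963067] [ 0.44479626  0.51353471 -0.34607817]
disc 154 (array([584.50725115, -17.36643426]), np.float64(42.629639874676926))
disc 160 (array([584.52570906, -17.48565092]), np.float64(41.45500328993263))
ring (array([584.43355367, -15.8442762 ]), np.float64(49.70724218252168)) (206, 33, 146, 153)
scene (array([586.22905792, -18.20696046]), np.float64(43.503931181983035)) (255, 205, 32, 23)
side (array([583.70761183, -20.46666084]), np.float64(43.45048379344148)) (248, 172, 29, 20)
```

View pics/w6.png

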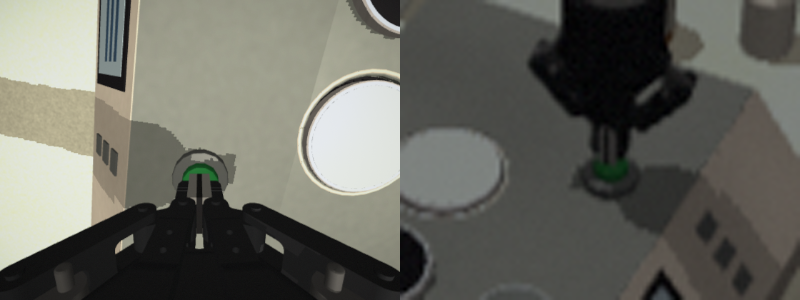

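The fingers stand over the key. The disc is inside the ring, but it sits about 1.5 mm towards the push side, so before pressing the key I check its rear edge by touch. If it is flat, its top is at 154; if the rear is caught on the rim, about 160.

send_rows(commands=[[[0,40,0,0,0,0,0],[-1,80,0,0,0,0,0],[-2,115,0,0,0,0,0],[-2,125.5,5,0,0,0,0],[-2,125.5,12,0,0,0,0],[-2,125.5,16,0,0,0,0],[-2,125.5,18,0,0,0,0],[-2,125.5,20,0,0,0,0],[-2,125.5,20,0,0,0,0]]])

```text
time_s: 9.1
eef_pos: [587.9, -48.1, 158.0]
tcp_rot: [[-0.139, 0.99, 0.0], [0.99, 0.139, -0.0], [-0.0, 0.0, -1.0]]
wrist_force: [-0.4, -0.2, 0.3]
finger_gap: -0.1
grip_force: 0.0
```

send_rows(commands=[[[0,0,1,0,0,0,0],[0,0,1.5,0,0,0,0],[0,0,1.5,0,0,0,0]]])

```text
time_s: 9.4
eef_pos: [588.5, -47.9, 156.5]
tcp_rot: [[-0.139, 0.99, 0.0], [0.99, 0.139, -0.0], [-0.0, 0.0, -1.0]]
wrist_force: [-0.4, 0.3, 0.0]
finger_gap: 0.2
grip_force: 0.0
```

There is no contact at 156.5, so the disc lies flat. Back to the key.

send_rows(commands=[[[0,0,-10,0,0,0,0],[0,0,-21,0,0,0,0],[0,-40,-21,0,0,0,0],[1,-80,-21,0,0,0,0],[2,-115,-21,0,0,0,0],[2,-125.5,-21,0,0,0,0],[2,-125.5,-15,0,0,0,0],[2,-125.5,-12,0,0,0,0],[2,-125.5,-12,0,0,0,0]]])

```text
time_s: 10.3
eef_pos: [465.1, -63.3, 168.3]
tcp_rot: [[-0.14, 0.99, 0.0], [0.99, 0.14, -0.0], [-0.0, 0.0, -1.0]]
wrist_force: [-0.5, -0.7, 2.8]
finger_gap: 0.2
grip_force: 1.3
```

send_rows(commands=[[[0,0,1,0,0,0,0],[0,0,2,0,0,0,0],[0,0,3,0,0,0,0],[0,0,4,0,0,0,0],[0,0,5,0,0,0,0],[0,0,5,0,0,0,0]]])

```text
time_s: 10.9
eef_pos: [465.1, -63.3, 165.9]
tcp_rot: [[-0.139, 0.99, 0.003], [0.99, 0.139, -0.0], [-0.001, 0.002, -1.0]]
wrist_force: [-4.2, 0.5, 15.7]
finger_gap: -0.0
grip_force: 7.7
```

send_rows(commands=[[[0,-1.5,1,0,0,0,0],[0,-1.5,1.5,0,0,0,0],[0,-1.5,1.5,0,0,0,0]]])

```text
time_s: 11.2
eef_pos: [465.1, -63.4, 165.8]
tcp_rot: [[-0.139, 0.99, 0.006], [0.99, 0.139, -0.0], [-0.001, 0.006, -1.0]]
wrist_force: [-3.8, 0.8, 20.0]
finger_gap: -0.1
grip_force: 9.9
```

```bash
python3 - <<'E'
from bench import *
from h import *
o=get_obs();print(o["eef_pos"],o["wrist_force"])
w=grab_frame("wrist");s=grab_frame("side")
a=cv2.resize(w["img"][200:320,200:360],(400,300));b=cv2.resize(s["img"][160:200,275:328],(400,300),interpolation=cv2.INTER_CUBIC)
cv2.imwrite("pics/w7.png",np.hstack([a,b]))
E
```

```text
[465.12629938 -63.37566245 165.78586169] [-3.83821899  0.83705521 19.96985143]
```

View pics/w7.png

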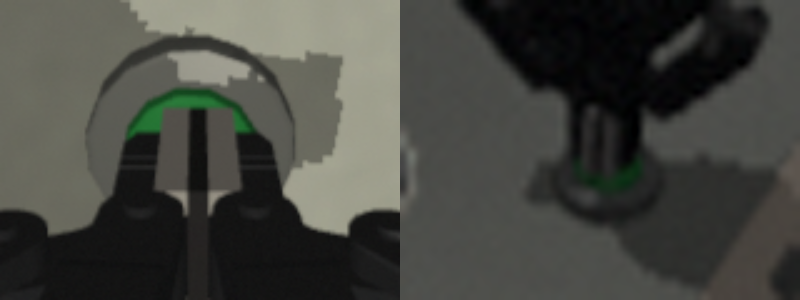

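The wrist crop shows the key's front edge at about native (276,235), with green still visible under the fingertips. The arm met a rigid stop at z=165.8, and I need to know whether the key is all the way down.

```bash
python3 - <<'E'
from bench import *
from h import *
w=grab_frame("wrist");np.savez("pics/wrist7.npz",**w)
s=grab_frame("side");np.savez("pics/side7.npz",**s)
K=np.array([463.4,-63.8]);x=np.array([-.139,.99])
h=cv2.cvtColor(w["img"],cv2.COLOR_BGR2HSV);gr=(h[...,0]>45)&(h[...,0]<85)&(h[...,1]>100)&(h[...,2]>40)
c=rimfit(gr,200,200,360,320).reshape(-1,2);print(c.min(0),c.max(0))
print(h[216:260,276].tolist())
def hgt(f,uv,r):  # height where ray crosses plane K+ r along x
    o,d=ray(f,*uv);t=(r+K@x-o[:2]@x)/(d[:2]@x);return (o+t*d)[2]
for nm,v,r in(("green edge",c[:,1].min()-.5,14),("collar top edge",220,22),("collar foot",214,22)): print(nm,v,hgt(w,(277,v),r))
for n in("side0","side7"):
    g=dict(np.load(f"pics/{n}.npz"));h=cv2.cvtColor(g["img"],cv2.COLOR_BGR2HSV)
    m=(h[...,0]>40)&(h[...,0]<90)&(h[...,1]>90);c=rimfit(m,290,170,320,195).reshape(-1,2);print(n,c.min(0),c.max(0))
for n in("wrist7",):
    f=dict(np.load(f"pics/{n}.npz"));print(np.linalg.inv(f["world_to_cam"])[:3,3])
print(get_obs()["eef_pos"],get_obs()["joint_positions"])
E
```

```text
[251 236] [301 255]
[[30, 20, 50], [38, 20, 52], [30, 19, 53], [30, 17, 61], [33, 20, 114], [30, 19, 147], [30, 21, 155], [30, 21, 155], [28, 23, 156], [28, 23, 156], [30, 22, 154], [28, 23, 155], [28, 23, 155], [28, 23, 154], [28, 23, 154], [28, 22, 154], [30, 21, 122], [30, 19, 93], [39, 19, 92], [58, 63, 77], [67, 185, 69], [66, 182, 73], [66, 169, 98], [66, 168, 117], [66, 168, 120], [65, 168, 120], [66, 165, 105], [64, 122, 67], [30, 24, 32], [30, 28, 27], [15, 19, 27], [20, 26, 29], [0, 10, 26], [10, 27, 28], [15, 18, 28], [23, 38, 27], [20, 33, 23], [20, 35, 22], [30, 12, 22], [30, 40, 19], [40, 36, 21], [30, 22, 23], [30, 38, 20], [45, 23, 22]]
green edge 235.5 164.0216208997897
collar top edge 220 164.16512328060037
collar foot 214 154.0015084317218Traceback (most recent call last):
  File "<stdin>", line 14, in <module>
  File "h.py", line 24, in rimfit
    k=np.zeros(m.shape,bool);k[y0:y1,x0:x1]=m[y0:y1,x0:x1];return max(blobs(k),key=cv2.contourArea)
                                                                  ~~~^^^^^^^^^^^^^^^^^^^^^^^^^^^^^^
ValueError: max() iterable argument is empty
```

send_rows(commands=[[[0,0,-3,0,0,0,0],[0,0,-3,0,0,0,0]]])

```text
time_s: 11.6
eef_pos: [464.7, -63.3, 166.3]
tcp_rot: [[-0.139, 0.99, 0.005], [0.99, 0.139, -0.0], [-0.001, 0.005, -1.0]]
wrist_force: [3.0, -1.0, 3.5]
finger_gap: -0.1
grip_force: 1.8
```

send_rows(commands=[[[0,0,-2,0,0,0,0],[0,0,-2,0,0,0,0]]])

```text
time_s: 11.8
eef_pos: [463.1, -63.3, 167.1]
tcp_rot: [[-0.139, 0.99, 0.001], [0.99, 0.139, 0.0], [0.0, 0.001, -1.0]]
wrist_force: [3.0, -0.1, 4.5]
finger_gap: 0.3
grip_force: 1.6
```

send_rows(commands=[[[0,0,-2,0,0,0,0],[0,0,-2,0,0,0,0]]])

```text
time_s: 12.0
eef_pos: [462.3, -63.3, 168.6]
tcp_rot: [[-0.139, 0.99, -0.001], [0.99, 0.139, 0.0], [0.0, -0.001, -1.0]]
wrist_force: [2.1, 0.1, 2.5]
finger_gap: -0.1
grip_force: 1.2
```

send_rows(commands=[[[0,0,-2,0,0,0,0],[0,0,-2,0,0,0,0]]])

```text
time_s: 12.2
eef_pos: [461.8, -63.4, 170.5]
tcp_rot: [[-0.139, 0.99, -0.002], [0.99, 0.139, 0.0], [0.0, -0.002, -1.0]]
wrist_force: [0.0, 0.8, 1.4]
finger_gap: -0.1
grip_force: 0.7
```

The force fell gradually from about 4.5 N at 167 to 1.4 N at 170.5, which suggests a 5 mm stroke with its stop at 165.8. To be sure, I touch the bare plate with closed fingers as a height reference. A fully pressed key should read plate + 12 mm.

send_rows(commands=[[[0,0,-6,0,0,0,0],[-25,0,-6,0,0,0,0],[-48,0,-6,0,0,0,0],[-48,0,5,0,0,0,0],[-48,0,12,0,0,0,0],[-48,0,14,0,0,0,0],[-48,0,16,0,0,0,0],[-48,0,16,0,0,0,0]]])

```text
time_s: 13.0
eef_pos: [469.0, -110.3, 154.6]
tcp_rot: [[-0.14, 0.99, -0.0], [0.99, 0.14, 0.0], [0.0, -0.0, -1.0]]
wrist_force: [-0.6, -0.3, -0.4]
finger_gap: -0.2
grip_force: 0.0
```

send_rows(commands=[[[0,0,1,0,0,0,0],[0,0,2,0,0,0,0],[0,0,2,0,0,0,0]]])

```text
time_s: 13.3
eef_pos: [469.2, -111.0, 152.9]
tcp_rot: [[-0.139, 0.99, 0.0], [0.99, 0.139, -0.0], [-0.0, 0.0, -1.0]]
wrist_force: [-0.3, -0.6, 0.3]
finger_gap: 0.1
grip_force: 0.0
```

send_rows(commands=[[[0,0,1,0,0,0,0],[0,0,2,0,0,0,0],[0,0,3,0,0,0,0],[0,0,3,0,0,0,0]]])

```text
time_s: 13.7
eef_pos: [469.2, -111.1, 150.1]
tcp_rot: [[-0.139, 0.99, 0.0], [0.99, 0.139, -0.0], [-0.0, 0.0, -1.0]]
wrist_force: [-0.7, -0.2, 2.5]
finger_gap: -0.1
grip_force: 1.3
```

Plate contact is at 150.1, so the tip height equals the TCP. The stop at 165.8 was therefore only a partial stroke, as the visible key wall suggested. I re-press, better centred and in slower steps.

send_rows(commands=[[[0,0,-12,0,0,0,0],[0,0,-26,0,0,0,0],[25,0.5,-26,0,0,0,0],[47.5,1,-26,0,0,0,0],[47.5,1,-26,0,0,0,0],[47.5,1,-23,0,0,0,0],[47.5,1,-21,0,0,0,0],[47.5,1,-21,0,0,0,0],[47.5,1,-21,0,0,0,0]]])

```text
time_s: 14.6
eef_pos: [463.7, -64.9, 171.0]
tcp_rot: [[-0.138, 0.99, 0.0], [0.99, 0.138, -0.0], [-0.001, 0.0, -1.0]]
wrist_force: [0.5, -1.2, 0.4]
finger_gap: -0.1
grip_force: 0.5
```

send_rows(commands=[[[0,0,1,0,0,0,0],[0,0,1.5,0,0,0,0],[0,0,1.5,0,0,0,0],[0,0,1.5,0,0,0,0]]])

```text
time_s: 15.0
eef_pos: [463.7, -64.1, 169.5]
tcp_rot: [[-0.139, 0.99, 0.0], [0.99, 0.139, -0.0], [-0.0, 0.0, -1.0]]
wrist_force: [-0.2, -1.5, 1.3]
finger_gap: 0.1
grip_force: 1.0
```

send_rows(commands=[[[0,0,1,0,0,0,0],[0,0,2,0,0,0,0],[0,0,2,0,0,0,0],[0,0,2,0,0,0,0]]])

```text
time_s: 15.4
eef_pos: [463.7, -64.1, 167.5]
tcp_rot: [[-0.139, 0.99, 0.0], [0.99, 0.139, -0.0], [-0.0, 0.0, -1.0]]
wrist_force: [-0.8, -2.6, 2.4]
finger_gap: 0.1
grip_force: 1.5
```

```bash
python3 - <<'E'
from bench import *
from h import *
o=get_obs();print(o["eef_pos"],o["wrist_force"],o["wrist_torque"],o["joint_positions"].round(3))
w=grab_frame("wrist");h=cv2.cvtColor(w["img"],cv2.COLOR_BGR2HSV)
np.savez("pics/wrist8.npz",**w)
f=dict(np.load("pics/wrist5.npz"));h5=cv2.cvtColor(f["img"],cv2.COLOR_BGR2HSV)
for u in(262,270,277,285,292):print(u,h[214:250,u,2].tolist())
E
```

```text
[463.70091157 -64.0911861  167.47244111] [-0.77059222 -2.60771982  2.38555141] [-0.50222159 -0.02835102  0.01837316] [ 1.380e-01 -1.800e-02 -5.700e-02  1.968e+00 -1.000e-03  1.191e+00
  2.210e-01]
262 [107, 95, 67, 48, 51, 51, 54, 68, 91, 100, 97, 95, 93, 93, 94, 93, 93, 93, 93, 93, 92, 93, 93, 86, 74, 67, 70, 74, 86, 104, 114, 115, 116, 115, 115, 115]
270 [50, 51, 52, 55, 93, 135, 152, 146, 141, 142, 141, 140, 141, 140, 146, 121, 94, 94, 94, 93, 81, 69, 70, 73, 87, 112, 122, 120, 112, 91, 81, 82, 82, 81, 82, 83]
277 [49, 52, 54, 61, 112, 145, 154, 155, 156, 154, 154, 154, 154, 153, 153, 147, 116, 93, 89, 73, 67, 69, 73, 98, 118, 121, 119, 117, 103, 60, 19, 19, 18, 16, 17, 17]
285 [52, 53, 56, 65, 128, 157, 157, 158, 158, 158, 157, 157, 157, 156, 156, 157, 155, 123, 92, 76, 63, 67, 71, 90, 111, 118, 118, 117, 108, 90, 83, 82, 82, 82, 81, 82]
292 [112, 56, 52, 53, 56, 65, 120, 153, 159, 160, 160, 159, 158, 157, 158, 158, 158, 150, 117, 92, 92, 90, 74, 62, 65, 69, 82, 104, 105, 90, 83, 83, 82, 82, 82, 82]
```

send_rows(commands=[[[0,0,-4,0,0,0,0],[0,0,-9,0,0,0,0],[0,0,-9,0,0,0,0],[0,0,-9,0,0,0,0],[0,0,-9,0,0,0,0]]])

```text
time_s: 15.95
eef_pos: [463.3, -63.6, 176.0]
tcp_rot: [[-0.139, 0.99, -0.001], [0.99, 0.139, 0.0], [0.0, -0.001, -1.0]]
wrist_force: [0.4, 0.3, -1.3]
finger_gap: 0.2
grip_force: 0.0
```

```bash
python3 - <<'E'
from bench import *
from h import *
o=get_obs();print(o["eef_pos"],o["wrist_force"],o["wrist_torque"],o["grip_force"])
w=grab_frame("wrist");np.savez("pics/wrist9.npz",**w)
V=w["img"].max(2);print(V[200:260,277].tolist())
K=np.array([463.4,-63.8]);x=np.array([-.139,.99])
def hgt(f,uv,r):
    o,d=ray(f,*uv);t=(r+K@x-o[:2]@x)/(d[:2]@x);return (o+t*d)[2]
for n,E in(("wrist7",(220,235.3,238)),("wrist8",(218,232.8,237))):
    f=dict(np.load(f"pics/{n}.npz"));print(n,[round(hgt(f,(277,v),r),1) for v,r in zip(E,(22,14,14))],np.linalg.inv(f["world_to_cam"])[:3,3])
print("per-row table new",[(v,round(hgt(w,(277,v),22),1),round(hgt(w,(277,v),14),1)) for v in range(206,244,2)])
E
```

```text
[463.27649499 -63.64196767 176.01449252] [ 0.38097403  0.27920837 -1.34389915] [0.0168687  0.02465455 0.01061587] 0.0
[159, 160, 160, 160, 160, 160, 159, 139, 104, 69, 49, 51, 51, 58, 94, 136, 152, 153, 154, 153, 153, 152, 152, 153, 151, 121, 92, 92, 76, 61, 63, 63, 67, 70, 81, 109, 119, 118, 117, 115, 116, 116, 102, 59, 18, 17, 17, 16, 17, 18, 17, 16, 17, 18, 18, 13, 17, 18, 15, 16]
wrist7 [np.float64(164.2), np.float64(163.7), np.float64(167.4)] [454.59365421   3.04560437 306.91727302]
wrist8 [np.float64(164.4), np.float64(163.4), np.float64(169.2)] [454.0383668    2.33754326 308.69394868]
per-row table new [(206, np.float64(148.5), np.float64(118.6)), (208, np.float64(152.7), np.float64(123.6)), (210, np.float64(156.8), np.float64(128.4)), (212, np.float64(160.7), np.float64(132.9)), (214, np.float64(164.4), np.float64(137.3)), (216, np.float64(167.9), np.float64(141.5)), (218, np.float64(171.3), np.float64(145.5)), (220, np.float64(174.6), np.float64(149.3)), (222, np.float64(177.7), np.float64(153.0)), (224, np.float64(180.7), np.float64(156.5)), (226, np.float64(183.6), np.float64(159.9)), (228, np.float64(186.4), np.float64(163.2)), (230, np.float64(189.0), np.float64(166.3)), (232, np.float64(191.6), np.float64(169.4)), (234, np.float64(194.1), np.float64(172.3)), (236, np.float64(196.5), np.float64(175.1)), (238, np.float64(198.8), np.float64(177.8)), (240, np.float64(201.0), np.float64(180.4)), (242, np.float64(203.2), np.float64(183.0))]
```

With the key free, its top edge reads about 10 mm above the collar. At the stop it read about 4 mm, so it made its full stroke of 5 to 6 mm to a hard stop and has sprung back. I retreat and take a final look.

send_rows(commands=[[[0,0,-30,0,0,0,0],[-20,0,-60,0,0,0,0],[-60,10,-80,0,0,0,0],[-100,30,-80,0,0,0,0],[-120,50,-80,0,0,0,0],[-120,50,-80,0,0,0,0],[-120,50,-80,0,0,0,0]]])

```text
time_s: 16.7
eef_pos: [529.5, -175.4, 255.4]
tcp_rot: [[-0.139, 0.99, -0.002], [0.99, 0.139, 0.001], [0.001, -0.002, -1.0]]
wrist_force: [-0.2, 1.4, 0.9]
finger_gap: 0.1
grip_force: 0.0
```

```bash
python3 - <<'E'
from bench import *
from h import *
w=grab_frame("wrist");s=grab_frame("side")
a=cv2.resize(w["img"],(400,300));b=cv2.resize(s["img"][115:235,210:370],(400,300),interpolation=cv2.INTER_CUBIC)
cv2.imwrite("pics/w10.png",np.hstack([a,b]));o=get_obs();print(o["eef_pos"],o["wrist_force"])
E
```

```text
[ 529.2466607  -174.53284774  256.02560754] [-0.28053696 -0.04272777  0.18244866]
```

View pics/w10.png

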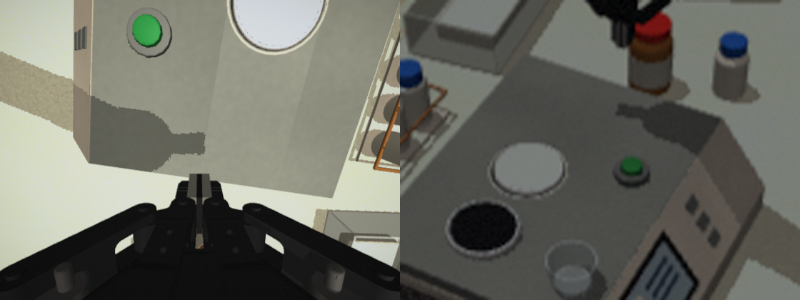

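The white standard lies flat inside the port ring, the key is up, and the black standard and cup have not moved. The robot is clear of everything.

```bash
python3 -c "
from bench import *
print(sign_off())"
```

```text
the job is handed in; nothing more can be done
None
```

The white standard lies flat in the port, the green key was pressed to its stop and came back up, and the job is handed in at about 17 s; the key stood about 4 mm higher than the text says, so I judged full travel by its hard stop and the camera.

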